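# Clear and reload the brazing jig

### The job

The brazing jig still holds the last finished header, the one with two stubs: first lift it out and lay it flat in the finished-work tray, beside the one already there. Then pull the plain flanged header out of the low rack and lay it in the jig's two vee rests, fully down in both, with its end flanges outside the rests. The copper is thin, so grip it lightly and set it in gently without ramming it, and leave everything else where it is.

Things in the scene. Friction and masses are not known exactly. Their poses are not given: they have to be found in the camera images.
- finished: finished header, lying in the jig: copper tube 16 mm thick along x, square steel flanges 24 x 24 x 12 mm on both ends, 180 mm long in all. Origin: centre of the flanges' underside, tube axis 12 mm higher. Two upright stubs 10-13 mm thick at x = -34, +34 mm reach 35 mm above the axis. 0.15 kg. Never grip it with over 45 N a finger (lightest is best) or press it on the jig with over 50 N.
- header: plain header to load: same tube and flanges, 180 mm long, no stubs, 0.12 kg, same force limits. Origin: centre of its underside, axis 12 mm higher, x along it. It lies on the bench in a bay of the rack, only some 55 mm of one end sticking out. The jig leaves no room for fingers at its ends: set it down on the bench and take it again by its middle.
- jig: fixed jig: plate 110 (x) x 190 (y) x 10 mm; two vee rests on posts, in line along y, each from |y| = 42 to 68 mm, 50 mm wide at the mouth, tops 88 mm above the bench. A header lying in them: axis at x = 0 along y, 70 mm up (its origin 58 mm up), 10 mm of play between each rest and flange when centred; 84 mm free between the rests. Origin: centre of the plate's underside.
- tray: fixed open aluminium tray for finished work, 168 (x) x 226 (y) mm outside, walls 4 mm thick and 30 mm high, floor 4 mm thick. Origin: centre of its underside. Headers lie in it along y; the half on the robot's side (-x) is free, the other half holds earlier.
- rack: fixed low steel rack, two bays side by side, each 78 mm wide, 42 mm high, roof top 44 mm up, 150 mm deep, closed at the back; no floor, the tubes lie on the bench. Origin: on the bench, middle of its mouth; bays run back along +x (middles at y = -40, +40 mm), tubes come out along -x. Tray and rack stand on either side of the jig, either way round.
- earlier: the finished header already lying in the tray: same as finished but on its side, its two stubs pointing level towards the tray's far (+x) long wall. Origin: centre of its underside. Bystander.
- thick_tube: plain round copper tube without flanges, 25 mm thick, 180 mm long, lying in the rack's other bay and sticking out like the header. Origin under its middle, x along it. Bystander.
- tin: aluminium can, 56 mm across, 55 mm high, standing beyond the jig. Origin under its middle. Bystander.
- clamp_block: dark steel block with a groove, 50 x 34 x 28 mm, standing on the robot's side of the jig. Origin under its middle. Bystander.
- elbow: copper elbow with brass collars, two legs of 46 mm at right angles, 22 mm high, lying beside the rack's mouth. Origin under its corner. Bystander.
- hammer: hammer lying at the back of the bench. Bystander.
- brush: brush lying beyond the tray. Bystander.
Mind the look-alikes: they are no part of the job. Leave any yellow look-alike of the header alone.

How it is judged:
By the outcome, as a careful person would: the job done as asked, in the order asked, and still so for the second after the job is handed in, with the robot touching nothing.
It also fails if it takes over 58 s, if anything falls off the work surface, if the arm or the gripper's body presses on something with over 40 N, if the wrist force passes 120 N, or if a joint passes its speed limit or range.

### The arm

A 7-joint arm with a two-finger parallel gripper is mounted at the origin on the work surface. World frame = base frame: x ahead of the robot, y to its left, z up, the work surface at z = 0. Lengths are in m, angles in rad, forces in N, time in s.
With the tool pointing down it reaches from about 0.425 to 0.825 m from the base axis. Payload 3.6 kg.
Tool frame: the origin (TCP) lies on the mounting face of the last link; the fingertips stand 173 mm ahead of it and the grasp point (between the pads) lies ahead of it (grip_depth is the z of the grasp point in the tool frame, in m); z points along the fingers, y is the line along which they close (so a half turn about z gives the same grasp; the last joint's range is limited). The gripper opens to 85 mm and grips with 20 to 120 N. Pads are 22 mm wide; open, the fingers measure 114 mm over their backs; the gripper's body (76 mm by 85 mm) begins 54 mm behind the grasp point. The pads swing forward as they close: fully open they stand 13 mm farther back than shut.
Start: joints at [-1.149, 0.615, -0.013, 1.423, 0.008, 1.103, -0.04], TCP at [0.281, 0.586, 0.405] pointing down, gripper open.
Joint ranges: [-3.12, 3.12], [-0.3, 2.06], [-1.34, 1.32], [0.26, 2.42], [-1.36, 4.5], [0.01, 1.98], [-2.84, 2.84]. Speed limits (rad/s): [2.79, 2.79, 3.14, 3.14, 3.14, 3.14, 3.14].

### API

Orientations are given as a 3x3 rotation matrix whose columns are the frame's x, y, z axes.
In Python, from rig import get_obs, capture, finish_job, grip_depth gives the robot as it stands.
- The arm moves only by the shell command python3 -m inch 'ROWS' [OPENING] [FORCE]. ROWS is JSON, a list of rows, each a list of 4 numbers: the shift along the tool's x, y, z in cm, then the turn about the tool's z in rad. A call has 1 to 20 rows; each row shifts and turns the commanded pose from where the row before left it, along the tool's axes as they then stand; what a row does not reach is not made up. A row lasts 1/8 s, in which the tool goes at most 62.5 mm and 10.7 degrees, less where a joint would pass 70% of its speed; a pose out of reach is approached as far as the arm can. A call with a gripper value outside its range is refused whole. OPENING is the opening, from 0 (shut) to 1 (fully open), set as the call begins (- or left out, the last holds). The fingers move at their own pace and stop on an object; FORCE is the grip in N (left out, the last holds). Time passes only in rows, so rows that do not move let the fingers close. It gives the time, the measured TCP pose, the force, the opening and the grip force at its end, in the units of the state.
- get_obs(): the state, without advancing time (a new reading comes with each control period).
- capture(name): name is "scene" or "top" or "wrist"; returns a dict with "image" (420x560x3 uint8, red, green, blue), "camera_matrix" (3x3 intrinsics, pixels), "R" (3x3) and "t" (3): a world point X has camera coordinates R X + t. Camera axes: x right, y down, z forward; pixel columns grow to the right and rows downward; lengths in m; the calibration is good to about 2 mm. A picture is of the moment at which its call begins. There is no depth.
- finish_job(): hands the job in; it is judged then, once.
The state is a dict: "time": time; "joint_pos": joint angles; "dq": joint speeds; "joint_efforts": joint torques, N m; "ee_pos": TCP position; "ee_rot": TCP orientation; "force": force on the tool from outside, world axes, zero at the start; "torque": the same for the moment, N m; "width": finger opening in m; "grip_force": force on a finger pad.
Only numpy, scipy, OpenCV 4.12 (cv2) and the standard library are available. Lean on these libraries where they do the work, as an engineer would, in place of code of your own. Each camera call takes 0.05 s, during which the arm holds its last target. There are 200 camera calls.

## Working session

There is one attempt and no reset: what is moved stays moved. The work goes in short steps, Python scripts to look and compute and a shell command to move; the robot and the scene stay as the last step left them, time stands still between calls to the robot, and variables do not carry over. Pictures are saved under pics/ and viewed, at most 12 in all, crops included, and the job is handed in when it is done.

```bash
ls; mkdir -p pics
python3 - <<'E'
from rig import get_obs,capture,grip_depth
import cv2,numpy as np,pickle
print(grip_depth,{k:np.round(v,3).tolist() for k,v in get_obs().items()})
d={}
for n in("scene","top"):
    c=capture(n);d[n]=c;cv2.imwrite(f"pics/{n}0.png",c["image"][:,:,::-1])
    print(n,c["camera_matrix"].tolist(),(-c["R"].T@c["t"]).tolist(),c["R"].round(3).tolist())
pickle.dump(d,open("d0.pkl","wb"))
E
```

```text
pics
0.1547 {'time': 0.0, 'joint_pos': [-1.149, 0.616, -0.013, 1.425, 0.008, 1.103, -0.04], 'dq': [0.0, 0.001, -0.0, -0.001, -0.001, 0.001, 0.001], 'joint_efforts': [-0.0, -46.92, 0.259, -17.104, 0.01, 0.01, 0.0], 'ee_pos': [0.281, 0.586, 0.404], 'ee_rot': [[-0.901, 0.433, -0.001], [0.433, 0.901, -0.002], [-0.0, -0.003, -1.0]], 'force': [-1.181, 0.404, 0.281], 'torque': [-0.029, -0.021, 0.005], 'grip_force': 0.0, 'width': 0.085}
scene [[453.5540138008614, 0.0, 275.17296123617524], [0.0, 453.5540138008614, 216.67483769861852], [0.0, 0.0, 1.0]] [1.090920428934885, 0.8239692106178634, 0.8087548948029613] [[-0.834, 0.551, -0.022], [0.334, 0.474, -0.815], [-0.439, -0.687, -0.58]]
top [[396.4508381466291, 0.0, 281.16338325262325], [0.0, 396.4508381466291, 210.76091425118807], [0.0, 0.0, 1.0]] [0.3241739573204181, -0.04086141745550391, 0.9546995107533667] [[-0.094, -0.996, 0.003], [-0.963, 0.09, -0.253], [0.251, -0.026, -0.968]]
```

View pics/top0.png

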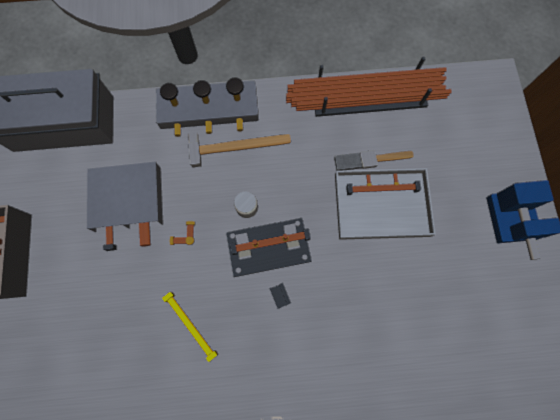

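View pics/scene0.png

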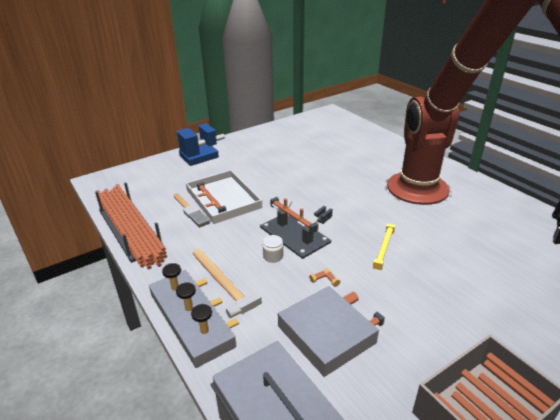

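The top view shows the jig with the stubbed header at px (270,243). The tray is at (383,204) with its near half (lower) free. The rack is at (124,195), with the flanged header end at (109,245) and the thick tube at (145,233). The elbow is at (185,238) and the yellow decoy at (190,326). Next I measure these by colour masks.

```bash
cat > h.py <<'E'
import numpy as np,cv2
def ray(c,uv,z):
    uv=np.atleast_2d(np.array(uv,float));R=c["R"];o=-R.T@c["t"]
    d=np.c_[uv,np.ones(len(uv))]@np.linalg.inv(c["camera_matrix"]).T@R
    return o+d*((z-o[2])/d[:,2])[:,None]
def copper(c):
    h=cv2.cvtColor(c["image"],cv2.COLOR_RGB2HSV)
    return (((h[...,0]<13)|(h[...,0]>174))&(h[...,1]>140)&(h[...,2]>60)).astype(np.uint8)
def blobs(m,box,amin=20):
    x0,y0,x1,y1=box;s=np.zeros_like(m);s[y0:y1,x0:x1]=m[y0:y1,x0:x1]
    out=[]
    for q in cv2.findContours(s,cv2.RETR_EXTERNAL,cv2.CHAIN_APPROX_NONE)[0]:
        if cv2.contourArea(q)>=amin: out.append((q,cv2.minAreaRect(q)))
    return out
E
python3 - <<'E'
import pickle,numpy as np,cv2
from h import *
d=pickle.load(open("d0.pkl","rb"));c=d["top"];I=c["image"]
m=copper(c)
for n,b,z in(("jig",(225,220,320,265),.07),("tray",(335,170,435,240),.016),("rack",(85,215,160,260),.012)):
    for q,r in blobs(m,b):
        bp=cv2.boxPoints(r); w=ray(c,bp,z)
        print(n,np.round(r[0],1),np.round(r[1],1),round(r[2],1),"world",w[:,:2].round(3).tolist(),"c",w.mean(0)[:2].round(3))
g=I[...,::-1]
a=cv2.resize(g[150:260,80:213],(798,660),interpolation=cv2.INTER_CUBIC)[60:]
b=cv2.resize(g[165:285,220:440],(800,436),interpolation=cv2.INTER_CUBIC)
cv2.imwrite("pics/a.png",a);cv2.imwrite("pics/b.png",b)
E
```

```text
jig [259.7 242.7] [ 7.6 48.5] 79.0 world [[0.487, 0.046], [0.499, -0.063], [0.481, -0.065], [0.47, 0.043]] c [ 0.484 -0.01 ]
jig [295.7 236.2] [ 6.3 16.5] 79.7 world [[0.497, -0.073], [0.501, -0.11], [0.486, -0.111], [0.483, -0.074]] c [ 0.492 -0.092]
tray [383.9 187.6] [ 5.  62.1] 87.8 world [[0.614, -0.25], [0.606, -0.405], [0.593, -0.403], [0.601, -0.249]] c [ 0.604 -0.327]
rack [109.1 235. ] [16.3  5.4] 85.6 world [[0.568, 0.361], [0.568, 0.348], [0.527, 0.345], [0.528, 0.358]] c [0.548 0.353]
rack [144.5 234. ] [22.  9.] 90.0 world [[0.571, 0.279], [0.568, 0.257], [0.514, 0.257], [0.516, 0.279]] c [0.542 0.268]
```

View pics/a.png

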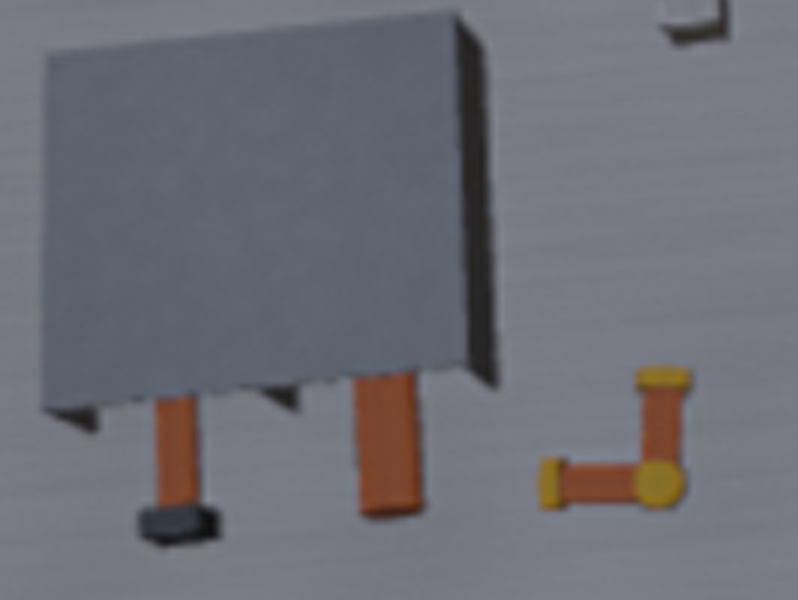

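View pics/b.png

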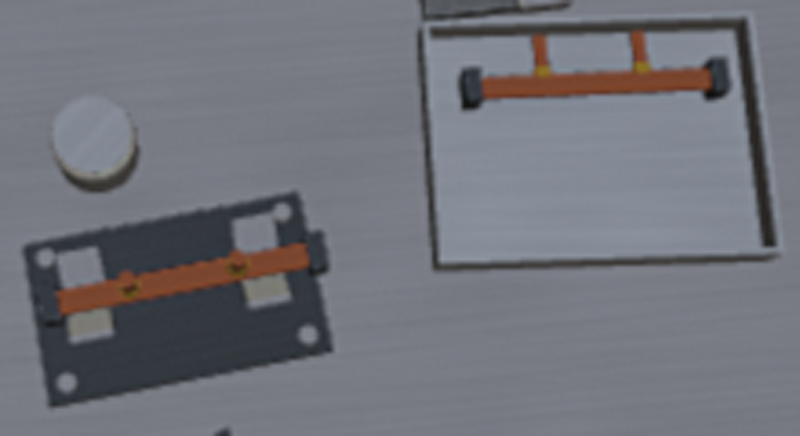

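The crops show the rack roof corners, the header flange near (177,522) in crop a, the jig plate corners, and the tray rim corners in crop b. The flanges and stubs are clear. I convert these to positions.

Run:
```python
import pickle,numpy as np
from h import *
d=pickle.load(open("d0.pkl","rb"));c=d["top"]
A=lambda p:np.array(p)/6+[80,160]
B=lambda p:np.array(p)/3.636+[220,165]
def s(n,w): print(n,w[:,:2].round(3).tolist(),'mean',w.mean(0)[:2].round(4),'sides',np.linalg.norm(np.diff(np.r_[w,w[:1]],axis=0),axis=1).round(3),'ang',np.degrees(np.arctan2(*(w[1]-w[0])[1::-1])).round(1))
s("roof",ray(c,A([(42,410),(468,362),(455,12),(45,53)]),.044))
s("hdr tube",ray(c,A([(180,505),(177,400)]),.02))
s("hdr flange top",ray(c,A([(142,510),(210,508)]),.024))
s("thick",ray(c,A([(390,510),(386,375)]),.025))
s("plate",ray(c,B([(25,245),(298,192),(332,350),(50,408)]),.01))
s("fin tube",ray(c,B([(58,302),(308,255)]),.076))
s("stub tips",ray(c,B([(128,278),(237,262)]),.105))
s("flanges",ray(c,B([(48,300),(316,252)]),.078))
s("tray",ray(c,B([(420,25),(750,17),(777,257),(437,268)]),.03))
s("earlier tube",ray(c,B([(482,88),(706,80)]),.022))
s("elbow",ray(c,A([(552,483),(660,483)]),.015))
```

```text
roof [[0.561, 0.391], [0.565, 0.226], [0.712, 0.229], [0.71, 0.395]] mean [0.637 0.31 ] sides [0.166 0.148 0.166 0.149] ang -88.7
hdr tube [[0.523, 0.347], [0.566, 0.349]] mean [0.5447 0.3481] sides [0.043 0.043] ang 2.4
hdr flange top [[0.522, 0.36], [0.52, 0.334]] mean [0.5209 0.3471] sides [0.027 0.027] ang -93.6
thick [[0.512, 0.263], [0.567, 0.264]] mean [0.5399 0.2632] sides [0.055 0.055] ang 1.2
plate [[0.528, 0.07], [0.547, -0.116], [0.439, -0.127], [0.419, 0.06]] mean [ 0.4833 -0.0282] sides [0.186 0.109 0.188 0.11 ] ang -84.1
fin tube [[0.476, 0.044], [0.491, -0.112]] mean [ 0.4836 -0.0343] sides [0.157 0.157] ang -84.6
stub tips [[0.482, -0.001], [0.485, -0.067]] mean [ 0.4835 -0.0344] sides [0.066 0.066] ang -86.9
flanges [[0.478, 0.05], [0.492, -0.117]] mean [ 0.4849 -0.0338] sides [0.168 0.168] ang -85.0
tray [[0.651, -0.209], [0.636, -0.434], [0.47, -0.421], [0.483, -0.199]] mean [ 0.5601 -0.3159] sides [0.226 0.167 0.223 0.168] ang -93.8
earlier tube [[0.605, -0.247], [0.596, -0.399]] mean [ 0.6007 -0.3232] sides [0.153 0.153] ang -93.2
elbow [[0.519, 0.201], [0.515, 0.158]] mean [0.5173 0.1799] sides [0.043 0.043] ang -95.3
```

All sizes agree with those given: plate 187x110, roof 166x149, tray 226x168, tubes 156 mm. Jig yaw is about +5.9°, the finished header's centre is (0.4836,-0.034) and its axis heading is -84.7°. First I turn the tool and move above it.

```bash
python3 -m inch '[[0,0,0,0.171],[0,0,0,0.171],[0,0,0,0.171],[0,0,0,0.171],[0,0,0,0.171],[0,0,0,0.171]]' 0.6 20
python3 -m inch '[[-3.98,0.888,0.46,0],[-3.98,0.888,0.46,0],[-3.98,0.888,0.46,0],[-3.98,0.888,0.46,0],[-3.98,0.888,0.46,0],[-3.98,0.888,0.46,0],[-3.98,0.888,0.46,0],[-3.98,0.888,0.46,0],[-3.98,0.888,0.46,0],[-3.98,0.888,0.46,0],[-3.98,0.888,0.46,0],[-3.98,0.888,0.46,0],[-3.98,0.888,0.46,0],[-3.98,0.888,0.46,0],[-3.98,0.888,0.46,0],[-3.98,0.888,0.46,0],[0,0,0,0]]'
python3 - <<'E'
from rig import *
import cv2,numpy as np,pickle
c=capture("wrist");pickle.dump(c,open("w1.pkl","wb"));cv2.imwrite("pics/w1.png",c["image"][:,:,::-1])
o=get_obs();print(o["time"],o["ee_pos"].round(4) if hasattr(o["ee_pos"],'round') else o["ee_pos"],np.round(o["joint_pos"],2))
E
```

```text
time: 0.85
ee_pos: [0.2813, 0.5858, 0.404]
ee_rot: [[-0.091, 0.996, -0.001], [0.996, 0.091, -0.001], [-0.001, -0.001, -1.0]]
force: [0.9, 0.5, 0.1]
width: 0.0513
grip_force: 0.0
time: 2.98
ee_pos: [0.4848, -0.0378, 0.3308]
ee_rot: [[-0.09, 0.996, -0.0], [0.996, 0.09, -0.002], [-0.002, -0.0, -1.0]]
force: [0.3, 0.1, 0.2]
width: 0.0513
grip_force: 0.0
3.025 [ 0.4845 -0.0355  0.3307] [-0.17  0.47  0.28  1.98 -0.19  0.71  0.32]
```

View pics/w1.png

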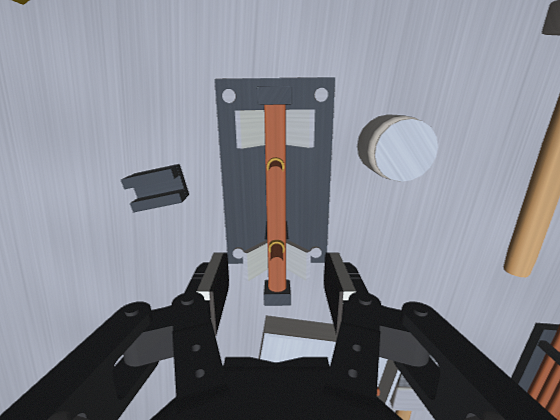

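The wrist view shows the header in the vees: tube from (275,105) to (277,285), stubs at (276,163) and (277,247). The plate corners are near (216,80), (334,78) and the holes at (229,96), (321,95), (316,253), (238,254). I cross-check the positions with this camera.

Run:
```python
import pickle,numpy as np
from h import *
c=pickle.load(open("w1.pkl","rb"))
w=ray(c,[(229,96),(321,95),(316,253),(238,254)],.01);print("holes",w[:,:2].round(4).tolist(),w.mean(0)[:2].round(4))
w=ray(c,[(275,105),(277.5,285)],.078);print("tube",w[:,:2].round(4).tolist(),w.mean(0)[:2].round(4),np.linalg.norm(w[1]-w[0]),np.degrees(np.arctan2(*(w[1]-w[0])[1::-1])))
w=ray(c,[(276,158),(277,242)],.105);print("stubs",w[:,:2].round(4).tolist(),w.mean(0)[:2].round(4))
w=ray(c,[(236,111),(314,110),(311,148),(238,148)],.088);print("rest",w[:,:2].round(4).tolist(),w.mean(0)[:2].round(4))
```

```text
holes [[0.4329, 0.0481], [0.5173, 0.0565], [0.5342, -0.1049], [0.4491, -0.1138]] [ 0.4834 -0.0285]
tube [[0.4761, 0.0437], [0.4915, -0.1042]] [ 0.4838 -0.0302] 0.1486927481548023 -84.07999163389505
stubs [[0.4798, 0.0106], [0.486, -0.0502]] [ 0.4829 -0.0198]
rest [[0.4499, 0.0374], [0.503, 0.0428], [0.5042, 0.0171], [0.4525, 0.0125]] [0.4774 0.0275]
```

Both views agree: jig centre (0.4834,-0.0285), tube axis within 1 mm of the tool. I descend and grip at the minimum force.

```bash
python3 -m inch '[[0.1,-0.08,1.5,0],[0,0,1.5,0],[0,0,1.5,0],[0,0,1.5,0],[0,0,1.5,0],[0,0,1.2,0],[0,0,1.0,0],[0,0,0,0],[0,0,0,0]]' 0.6 20
python3 -m inch '[[0,0,0,0],[0,0,0,0],[0,0,0,0],[0,0,0,0],[0,0,0,0],[0,0,0,0]]' 0 20
```

```text
time: 4.15
ee_pos: [0.4838, -0.0332, 0.2344]
ee_rot: [[-0.097, 0.995, 0.001], [0.995, 0.097, -0.0], [-0.0, 0.001, -1.0]]
force: [-0.1, 0.6, -0.9]
width: 0.0513
grip_force: 0.0
time: 4.9
ee_pos: [0.484, -0.0332, 0.2345]
ee_rot: [[-0.097, 0.995, 0.001], [0.995, 0.097, -0.0], [-0.0, 0.001, -1.0]]
force: [1.0, -0.2, 6.0]
width: 0.0146
grip_force: 23.0
```

```bash
python3 -m inch '[[0,0,-0.5,0],[0,0,-1,0],[0,0,-2,0],[0,0,-2,0],[0,0,-2,0],[0,0,-2,0],[0,0,-0.5,0],[0,0,0,0.08],[0,0,0,0.08],[0,0,0,0]]'
python3 -m inch '[[-2.78,0.58,0,0],[-2.78,0.58,0,0],[-2.78,0.58,0,0],[-2.78,0.58,0,0],[-2.78,0.58,0,0],[-2.78,0.58,0,0],[-2.78,0.58,0,0],[-2.78,0.58,0,0],[-2.78,0.58,0,0],[-2.78,0.58,0,0],[0,0,0,0],[0,0,0,0]]'
python3 - <<'E'
from rig import *
import cv2,numpy as np,pickle
c=capture("scene");pickle.dump(c,open("s2.pkl","wb"));a=cv2.resize(c["image"][100:310,150:430,::-1],(560,420))
w=capture("wrist");pickle.dump(w,open("w2.pkl","wb"));b=w["image"][::,60:300,::-1]
cv2.imwrite("pics/c2.png",np.hstack([a,b]))
E
```

```text
time: 6.15
ee_pos: [0.4832, -0.033, 0.3335]
ee_rot: [[0.062, 0.998, -0.002], [0.998, -0.062, -0.0], [-0.0, -0.002, -1.0]]
force: [-0.1, -0.1, -1.8]
width: 0.0154
grip_force: 22.4
time: 7.65
ee_pos: [0.5239, -0.3134, 0.3333]
ee_rot: [[0.062, 0.998, -0.001], [0.998, -0.062, 0.002], [0.002, -0.002, -1.0]]
force: [-0.4, 1.4, -2.1]
width: 0.0153
grip_force: 22.3
```

View pics/c2.png

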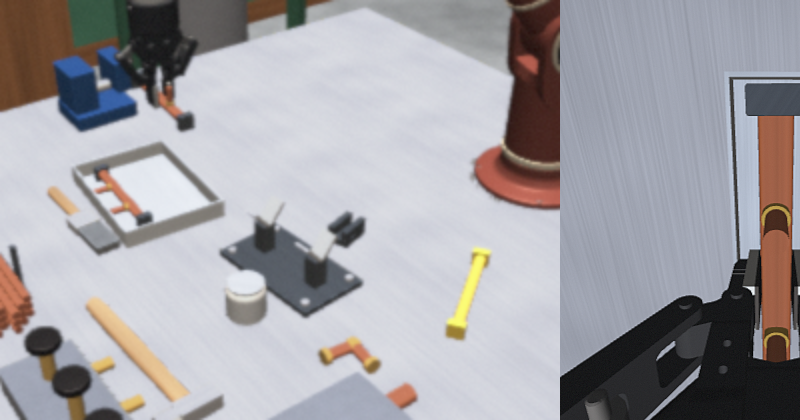

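The header is held level and parallel to the tray, and the jig is empty. I lower it into the free half.

```bash
python3 -m inch '[[0,0,1.5,0],[0,0,2,0],[0,0,2,0],[0,0,2,0],[0,0,2,0],[0,0,2,0],[0,0,1.5,0],[0,0,1,0],[0,0,0.6,0],[0,0,0.2,0],[0,0,0.15,0],[0,0,0,0],[0,0,0,0]]'
python3 -m inch '[[0,0,0.1,0],[0,0,0.1,0],[0,0,0,0]]'
```

```text
time: 9.38
ee_pos: [0.5241, -0.3144, 0.185]
ee_rot: [[0.063, 0.998, 0.001], [0.998, -0.063, -0.0], [-0.0, 0.001, -1.0]]
force: [0.3, -0.3, -1.4]
width: 0.0152
grip_force: 22.4
time: 9.75
ee_pos: [0.524, -0.3143, 0.1825]
ee_rot: [[0.063, 0.998, -0.0], [0.998, -0.063, 0.0], [0.0, -0.0, -1.0]]
force: [-0.2, -0.8, -1.2]
width: 0.0149
grip_force: 22.4
```

```bash
python3 -m inch '[[0,0,0.1,0],[0,0,0.05,0],[0,0,0,0]]'; python3 -m inch '[[0,0,0.05,0],[0,0,0.05,0],[0,0,0,0]]'
```

```text
time: 10.12
ee_pos: [0.524, -0.3143, 0.181]
ee_rot: [[0.063, 0.998, -0.0], [0.998, -0.063, 0.0], [0.0, -0.0, -1.0]]
force: [-0.4, 0.4, -1.9]
width: 0.0151
grip_force: 22.4
time: 10.5
ee_pos: [0.524, -0.3144, 0.1807]
ee_rot: [[0.063, 0.998, 0.0], [0.998, -0.063, -0.0], [-0.0, 0.0, -1.0]]
force: [-1.5, 0.7, 3.1]
width: 0.0148
grip_force: 22.8
```

Contact came at the expected height (0.1807). I release, rise and check.

```bash
python3 -m inch '[[0,0,0,0],[0,0,0,0],[0,0,0,0],[0,0,0,0],[0,0,-1,0],[0,0,-1.5,0],[0,0,-2,0],[0,0,-2,0],[0,0,-2.5,0],[0,0,-3,0],[0,0,-3,0],[0,0,-2,0]]' 0.45
python3 -m inch '[[5,-1,0,0],[5,-1,0,0],[5,-1,0,0],[5,-1,0,0],[5,-1,0,0],[0,0,0,-0.17],[0,0,0,-0.17],[0,0,0,-0.17],[0,0,0,-0.17],[0,0,0,-0.17],[0,0,0,-0.17],[0,0,0,-0.17],[0,0,0,-0.17],[0,0,0,-0.17]]'
python3 - <<'E'
from rig import *
import cv2,numpy as np,pickle
from h import *
o=get_obs();print(np.round(o["joint_pos"],2))
c=capture("top");pickle.dump(c,open("t3.pkl","wb"))
for q,r in blobs(copper(c),(335,170,435,240)):
    w=ray(c,cv2.boxPoints(r),.016);print(w[:,:2].round(3).tolist(),w.mean(0)[:2].round(3))
cv2.imwrite("pics/t3.png",cv2.resize(c["image"][150:290,60:440,::-1],(760,280)))
E
```

```text
time: 12.0
ee_pos: [0.5239, -0.3145, 0.3533]
ee_rot: [[0.063, 0.998, 0.003], [0.998, -0.063, -0.002], [-0.002, 0.003, -1.0]]
force: [0.1, 1.3, -0.3]
width: 0.0386
grip_force: 0.0
time: 13.75
ee_pos: [0.4897, -0.0619, 0.3513]
ee_rot: [[-0.995, 0.099, 0.002], [0.099, 0.995, -0.001], [-0.002, -0.001, -1.0]]
force: [-0.1, 0.6, 0.0]
width: 0.0384
grip_force: 0.0
[ 0.15  0.44 -0.1   1.93  0.06  0.76  1.49]
[[0.535, -0.241], [0.535, -0.278], [0.523, -0.277], [0.523, -0.24]] [ 0.529 -0.259]
[[0.537, -0.286], [0.531, -0.347], [0.516, -0.345], [0.522, -0.284]] [ 0.527 -0.316]
[[0.518, -0.352], [0.533, -0.355], [0.527, -0.397], [0.512, -0.393]] [ 0.522 -0.374]
[[0.614, -0.25], [0.606, -0.405], [0.593, -0.403], [0.601, -0.249]] [ 0.604 -0.327]
```

View pics/t3.png

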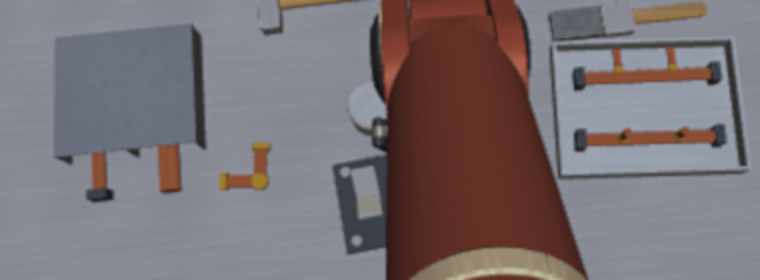

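The finished header lies upright, square and beside the earlier one (px 580-725, 135 in the crop), and nothing else has moved. Next I go above the rack header's exposed end.

```bash
python3 -m inch '[[0,0,0,-0.131],[-0.65,4.08,0.5,0],[-0.65,4.08,0.5,0],[-0.65,4.08,0.5,0],[-0.65,4.08,0.5,0],[-0.65,4.08,0.5,0],[-0.65,4.08,0.5,0],[-0.65,4.08,0.5,0],[-0.65,4.08,0.5,0],[-0.65,4.08,0.5,0],[-0.65,4.08,0.5,0],[0,0,0,0],[0,0,0,0]]' 0.55
python3 - <<'E'
from rig import *
import cv2,numpy as np,pickle
c=capture("wrist");pickle.dump(c,open("w4.pkl","wb"));cv2.imwrite("pics/w4.png",c["image"][:,:,::-1])
E
```

```text
time: 15.42
ee_pos: [0.5439, 0.3471, 0.3006]
ee_rot: [[-1.0, -0.025, 0.001], [-0.025, 1.0, -0.002], [-0.001, -0.002, -1.0]]
force: [-0.3, -0.6, 0.4]
width: 0.0469
grip_force: 0.0
```

View pics/w4.png

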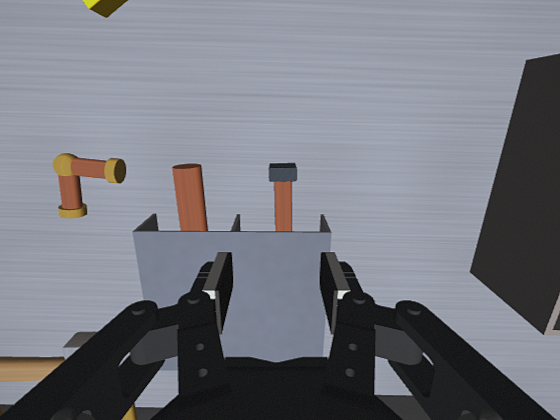

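The flange top spans px (269-297, 164-180), the tube runs from (283,182) to (285,231), and the roof edge is at row 232.

Run:
```python
import pickle,numpy as np
from h import *
c=pickle.load(open("w4.pkl","rb"))
for q,r in blobs(copper(c),(255,150,310,235)): 
    p=q[:,0,:];
    for v in (188,205,225):
        xs=p[p[:,1]==v][:,0]; w=ray(c,[(xs.min(),v),(xs.max()+1,v)],.012); print("tube",v,w[:,:2].round(4).tolist())
print("roof",ray(c,[(134,232),(331,232)],.044)[:,:2].round(4).tolist())
print("flange top",ray(c,[(269,164.5),(296,163.5),(297,180)],.024)[:,:2].round(4).tolist())
```

```text
tube 188 [[0.5313, 0.345], [0.531, 0.3595]]
tube 205 [[0.5475, 0.3454], [0.5471, 0.3611]]
tube 225 [[0.5674, 0.3468], [0.567, 0.3619]]
roof [[0.5636, 0.2285], [0.5594, 0.3925]]
flange top [[0.5078, 0.3395], [0.5064, 0.3621], [0.5206, 0.3636]]
```

```bash
python3 -m inch '[[0.15,0.5,1.5,-0.014],[0,0,2,0],[0,0,2,0],[0,0,2,0],[0,0,2,0],[0,0,1.5,0],[0,0,0.8,0],[0,0,0.5,0],[0,0,0,0],[0,0,0,0]]' 0.55 20
python3 -m inch '[[0,0,0,0],[0,0,0,0],[0,0,0,0],[0,0,0,0],[0,0,0,0],[0,0,0,0]]' 0 20
```

```text
time: 16.73
ee_pos: [0.5423, 0.3531, 0.1777]
ee_rot: [[-0.999, -0.041, 0.001], [-0.041, 0.999, 0.001], [-0.001, 0.001, -1.0]]
force: [0.4, 0.6, 0.2]
width: 0.047
grip_force: 0.0
time: 17.48
ee_pos: [0.5422, 0.353, 0.1776]
ee_rot: [[-0.999, -0.041, 0.0], [-0.041, 0.999, 0.0], [-0.001, 0.0, -1.0]]
force: [-1.1, -1.8, 5.8]
width: 0.0144
grip_force: 20.4
```

Gripped lightly. I pull it straight out along its own axis.

```bash
python3 -m inch '[[0.4,0,0,0],[0.8,0,0,0],[1,0,0,0],[1.2,0,0,0],[1.2,0,0,0],[1.2,0,0,0],[1.2,0,0,0],[1.2,0,0,0],[1.2,0,0,0],[1.2,0,0,0],[1.2,0,0,0],[1.2,0,0,0],[1,0,0,0],[0.6,0,0,0],[0.2,0,0,0],[0,0,0,0],[0,0,0,0]]'
python3 -m inch '[[0,0,0,0],[0,0,0,0],[0,0,0,0],[0,0,-1,0],[0,0,-2,0],[0,0,-3,0],[0,0,-3,0],[0,0,-2,0],[0,0,0,0]]' 0.5
python3 - <<'E'
from rig import *
import cv2,numpy as np,pickle
from h import *
c=capture("wrist");pickle.dump(c,open("w5.pkl","wb"));cv2.imwrite("pics/w5.png",c["image"][:,:,::-1])
t=capture("top");pickle.dump(t,open("t5.pkl","wb"));cv2.imwrite("pics/t5.png",t["image"][:,:,::-1])
for n,k,b in(("w",c,(0,0,560,420)),("t",t,(80,210,180,310))):
  for q,r in blobs(copper(k),b,60):
    w=ray(k,cv2.boxPoints(r),.012);print(n,np.round(r[0]),w[:,:2].round(3).tolist(),w.mean(0)[:2].round(4))
E
```

```text
time: 19.6
ee_pos: [0.3933, 0.3469, 0.1775]
ee_rot: [[-0.999, -0.042, -0.0], [-0.042, 0.999, 0.0], [0.0, 0.0, -1.0]]
force: [2.1, 0.4, 6.3]
width: 0.0152
grip_force: 20.5
time: 20.72
ee_pos: [0.3945, 0.347, 0.2889]
ee_rot: [[-0.999, -0.041, 0.003], [-0.041, 0.999, 0.003], [-0.003, 0.003, -1.0]]
force: [0.3, 0.5, -0.8]
width: 0.0424
grip_force: 0.0
w [549. 382.] [[0.57, 0.64], [0.569, 0.662], [0.611, 0.677], [0.612, 0.654]] [0.5905 0.6583]
w [ 94. 321.] [[0.538, 0.138], [0.493, 0.186], [0.514, 0.199], [0.561, 0.15]] [0.5265 0.1683]
w [275. 260.] [[0.377, 0.339], [0.376, 0.353], [0.535, 0.36], [0.535, 0.344]] [0.456 0.349]
t [110. 274.] [[0.531, 0.36], [0.53, 0.346], [0.377, 0.34], [0.378, 0.353]] [0.4538 0.3498]
t [144. 234.] [[0.571, 0.279], [0.568, 0.257], [0.514, 0.257], [0.516, 0.279]] [0.5423 0.2679]
```

View pics/w5.png

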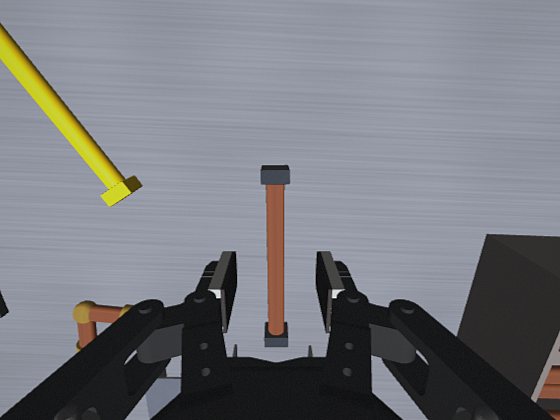

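The header is fully out, lying from px (276,166) to (276,346). The yellow decoy at (125,190) is clear of it. I pin down its middle from the flange edges.

Run:
```python
import pickle,numpy as np
from h import *
c=pickle.load(open("w5.pkl","rb"));t=pickle.load(open("t5.pkl","rb"))
print("cam",(-c["R"].T@c["t"]).round(3),c["R"].round(2).tolist())
g=c["image"].astype(int).sum(2);print("col276",[(v,int(g[v,276])) for v in list(range(160,192))+list(range(316,352))])
for v in (165.5,170,184,323,336,346): print(v,[ray(c,[(276,v)],z)[0,:2].round(4).tolist() for z in (0,.012,.024)])
g=t["image"].astype(int).sum(2);print("top col110",[(v,int(g[v,109])) for v in list(range(232,246))+list(range(300,320))])
for v in (236,240,304,308,312): print(v,[ray(t,[(109.5,v)],z)[0,:2].round(4).tolist() for z in (0,.012,.024)])
```

```text
cam [0.313 0.343 0.258] [[-0.04, 1.0, 0.0], [0.95, 0.04, 0.32], [0.32, 0.02, -0.95]]
col276 [(160, 468), (161, 468), (162, 473), (163, 482), (164, 517), (165, 187), (166, 80), (167, 109), (168, 109), (169, 95), (170, 214), (171, 224), (172, 217), (173, 219), (174, 222), (175, 227), (176, 225), (177, 228), (178, 222), (179, 219), (180, 220), (181, 219), (182, 223), (183, 217), (184, 198), (185, 309), (186, 310), (187, 305), (188, 306), (189, 308), (190, 308), (191, 309), (316, 298), (317, 297), (318, 297), (319, 301), (320, 296), (321, 298), (322, 296), (323, 293), (324, 298), (325, 293), (326, 291), (327, 292), (328, 296), (329, 296), (330, 296), (331, 294), (332, 296), (333, 302), (334, 326), (335, 138), (336, 87), (337, 114), (338, 221), (339, 222), (340, 215), (341, 212), (342, 223), (343, 226), (344, 226), (345, 213), (346, 184), (347, 399), (348, 462), (349, 455), (350, 469), (351, 442)]
165.5 [[0.3621, 0.3461], [0.3598, 0.346], [0.3575, 0.3458]]
170 [[0.3661, 0.3463], [0.3636, 0.3461], [0.3612, 0.346]]
184 [[0.3789, 0.3468], [0.3758, 0.3466], [0.3728, 0.3465]]
323 [[0.5315, 0.3
[... 168 characters left out ...]
0 [(232, 370), (233, 372), (234, 376), (235, 383), (236, 275), (237, 182), (238, 169), (239, 170), (240, 180), (241, 176), (242, 227), (243, 243), (244, 242), (245, 236), (300, 230), (301, 233), (302, 231), (303, 231), (304, 230), (305, 227), (306, 234), (307, 236), (308, 237), (309, 190), (310, 170), (311, 173), (312, 164), (313, 145), (314, 298), (315, 365), (316, 378), (317, 373), (318, 369), (319, 364)]
236 [[0.5479, 0.357], [0.545, 0.352], [0.5422, 0.347]]
240 [[0.5379, 0.3568], [0.5352, 0.3518], [0.5325, 0.3468]]
304 [[0.385, 0.3545], [0.3842, 0.3496], [0.3835, 0.3446]]
308 [[0.3758, 0.3544], [0.3752, 0.3494], [0.3745, 0.3445]]
312 [[0.3667, 0.3543], [0.3662, 0.3493], [0.3657, 0.3443]]
```

The flange edges give a span of 0.361-0.540 (178.5 mm ✓) and a middle at (0.4505, 0.350). I regrip there and lift.

```bash
python3 -m inch '[[-1.8,0.02,0,0],[-1.8,0.02,0,0],[-1.8,0.02,0,0],[-0.21,0.01,1.5,0],[0,0,2,0],[0,0,2,0],[0,0,2,0],[0,0,1.7,0],[0,0,1.2,0],[0,0,0.7,0],[0,0,0,0],[0,0,0,0]]' 0.5 20
python3 -m inch '[[0,0,0,0],[0,0,0,0],[0,0,0,0],[0,0,0,0],[0,0,0,0],[0,0,0,0]]' 0 20
python3 -m inch '[[0,0,-0.5,0],[0,0,-1,0],[0,0,-2,0],[0,0,-2.5,0],[0,0,-3,0],[0,0,-3,0],[0,0,-3,0],[0,0,-2,0],[0,0,0,0.1673],[0,0,0,0.1673],[0,0,0,0.1673],[0,0,0,0.1673],[0,0,0,0.1673],[0,0,0,0.1673],[0,0,0,0.1673],[0,0,0,0.1673],[0,0,0,0.1673],[0,0,0,0]]'
```

```text
time: 22.32
ee_pos: [0.4504, 0.35, 0.1766]
ee_rot: [[-0.999, -0.041, 0.001], [-0.041, 0.999, 0.001], [-0.001, 0.001, -1.0]]
force: [-0.0, -0.4, -0.0]
width: 0.0425
grip_force: 0.0
time: 23.08
ee_pos: [0.4504, 0.35, 0.1767]
ee_rot: [[-0.999, -0.041, 0.001], [-0.041, 0.999, 0.001], [-0.001, 0.0, -1.0]]
force: [-0.1, -0.5, 5.8]
width: 0.0154
grip_force: 21.3
time: 25.32
ee_pos: [0.4497, 0.35, 0.3461]
ee_rot: [[-0.109, 0.994, -0.001], [0.994, 0.109, -0.0], [-0.0, -0.001, -1.0]]
force: [-0.2, -0.0, -1.2]
width: 0.015
grip_force: 20.7
```

```bash
python3 -m inch '[[-2,-0.065,0,0],[-3.2,-0.065,0,0],[-3.4,-0.065,0,0],[-3.4,-0.065,0,0],[-3.4,-0.065,0,0],[-3.4,-0.065,0,0],[-3.4,-0.065,0,0],[-3.4,-0.065,0,0],[-3.4,-0.065,0,0],[-3.4,-0.065,0,0],[-3.2,-0.065,0,0],[-2.4,-0.065,0,0],[0,0,3,0],[0,0,2,0],[0,0,0,0],[0,0,0,0]]'
python3 - <<'E'
from rig import *
import cv2,numpy as np,pickle
w=capture("wrist");pickle.dump(w,open("w6.pkl","wb"))
c=capture("scene");pickle.dump(c,open("s6.pkl","wb"));a=cv2.resize(c["image"][170:270,240:360,::-1],(504,420),interpolation=cv2.INTER_CUBIC)
cv2.imwrite("pics/c6.png",np.hstack([a,w["image"][:,130:420,::-1]]))
E
```

```text
time: 27.32
ee_pos: [0.4828, -0.0297, 0.2969]
ee_rot: [[-0.106, 0.994, 0.001], [0.994, 0.106, -0.0], [-0.0, 0.001, -1.0]]
force: [-0.4, -0.7, -1.0]
width: 0.0152
grip_force: 20.6
```

View pics/c6.png

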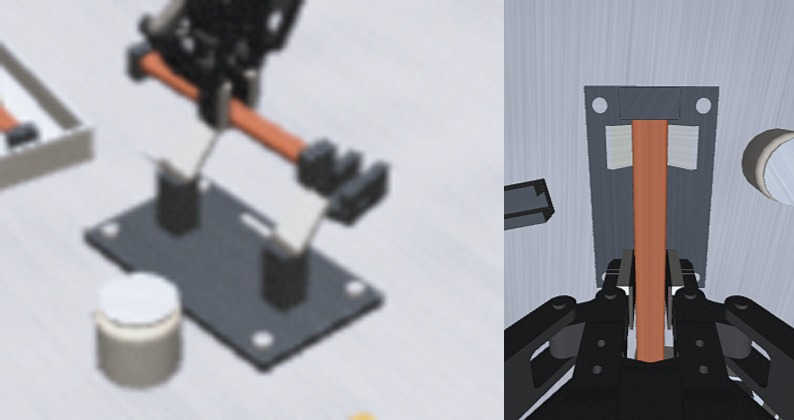

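The header hangs level over both vees. Its flange spans px (620-680, 88-119) in the right panel, and the white rest is symmetric about the tube. I check the lengthwise offset and then lower.

Run:
```python
import pickle,numpy as np
from h import *
c=pickle.load(open("w6.pkl","rb"));O=np.array([130-504,0])
w=lambda p,z: ray(c,np.array(p)+O,z)
J=np.array([.4834,-.0285]);a=np.radians(5.9);M=np.array([[np.cos(a),np.sin(a)],[-np.sin(a),np.cos(a)]])
f=w([(620,88),(680,88),(680,119),(620,119)],.144)[:,:2];print("flange in jig frame mm",((f-J)@M.T*1000).round(1).tolist())
f=w([(650,130),(650,240)],.132)[:,:2];print("tube",((f-J)@M.T*1000).round(1).tolist())
h=w([(600,105),(704,105)],.01)[:,:2];print("holes",((h-J)@M.T*1000).round(1).tolist())
```

```text
flange in jig frame mm [[-12.9, 86.8], [10.2, 86.9], [10.6, 75.4], [-13.2, 75.4]]
tube [[-1.3, 70.3], [-1.1, 17.0]]
holes [[-42.3, 81.5], [43.2, 81.7]]
```

```bash
python3 -m inch '[[0.2,0.13,0.8,0],[0,0,1.2,0],[0,0,1.2,0],[0,0,1,0],[0,0,0.7,0],[0,0,0.5,0],[0,0,0.3,0],[0,0,0.1,0],[0,0,0,0],[0,0,0,0]]'
python3 -m inch '[[0,0,0.1,0],[0,0,0.1,0],[0,0,0,0]]'
```

```text
time: 28.68
ee_pos: [0.4839, -0.0267, 0.2383]
ee_rot: [[-0.106, 0.994, 0.0], [0.994, 0.106, -0.0], [-0.0, 0.0, -1.0]]
force: [-0.8, -0.2, -1.4]
width: 0.0151
grip_force: 20.6
time: 29.05
ee_pos: [0.4839, -0.0267, 0.236]
ee_rot: [[-0.106, 0.994, -0.0], [0.994, 0.106, -0.0], [-0.0, -0.0, -1.0]]
force: [0.5, 0.4, -1.5]
width: 0.015
grip_force: 20.6
```

```bash
python3 -m inch '[[0,0,0.05,0],[0,0,0.05,0],[0,0,0,0]]'; python3 -m inch '[[0,0,0.05,0],[0,0,0,0],[0,0,0,0]]'
```

```text
time: 29.42
ee_pos: [0.4838, -0.0268, 0.2351]
ee_rot: [[-0.106, 0.994, -0.0], [0.994, 0.106, -0.0], [0.0, -0.0, -1.0]]
force: [0.4, 0.0, -0.5]
width: 0.015
grip_force: 20.7
time: 29.8
ee_pos: [0.4838, -0.0268, 0.2348]
ee_rot: [[-0.106, 0.994, -0.0], [0.994, 0.106, 0.0], [0.0, -0.0, -1.0]]
force: [-2.0, 1.1, 3.9]
width: 0.0149
grip_force: 21.1
```

Light contact (4 N) came at the expected seated height. I release, withdraw and verify.

```bash
python3 -m inch '[[0,0,0,0],[0,0,0,0],[0,0,0,0],[0,0,0,0],[0,0,-0.6,0],[0,0,-1.5,0],[0,0,-2,0],[0,0,-2.5,0],[0,0,-3,0],[0,0,-2,0],[0,0,0,0]]' 0.45
python3 - <<'E'
from rig import *
import cv2,numpy as np,pickle
from h import *
w=capture("wrist")
c=capture("scene");a=cv2.resize(c["image"][130:280,180:360,::-1],(504,420),interpolation=cv2.INTER_CUBIC)
cv2.imwrite("pics/c7.png",np.hstack([a,w["image"][:,130:420,::-1]]));pickle.dump(w,open("w7.pkl","wb"))
J=np.array([.4834,-.0285]);t=np.radians(5.9);M=np.array([[np.cos(t),np.sin(t)],[-np.sin(t),np.cos(t)]])
for q,r in blobs(copper(w),(240,60,320,330),100):
    f=ray(w,cv2.boxPoints(r),.07)[:,:2];print(((f-J)@M.T*1000).round(1).tolist())
E
```

```text
time: 31.18
ee_pos: [0.4842, -0.0269, 0.3528]
ee_rot: [[-0.106, 0.994, 0.005], [0.994, 0.106, 0.0], [-0.0, 0.005, -1.0]]
force: [-0.4, 0.5, 0.6]
width: 0.0385
grip_force: 0.0
[[-7.4, 77.2], [7.3, 77.2], [9.0, -82.2], [-8.8, -82.2]]
```

View pics/c7.png

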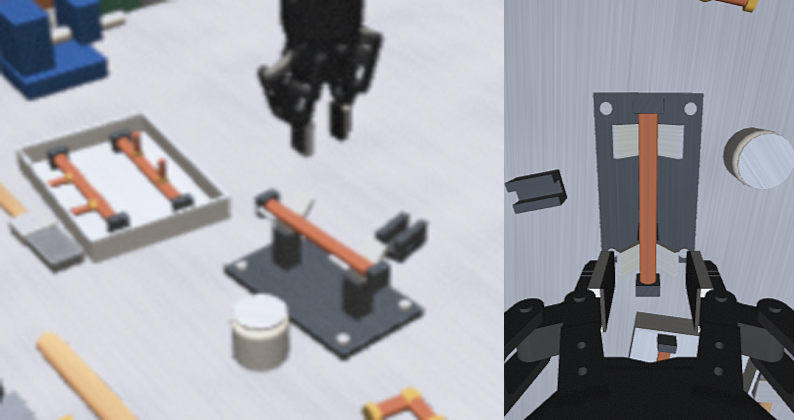

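The header is seated centred in both vees: axis at x≈0 in the jig frame, flange inner faces about 77-80 mm out on both sides, level. The finished header lies in the tray and the bystanders are untouched.

```bash
python3 -c "
from rig import finish_job
print(finish_job())"
```

```text
the job is handed in; nothing more can be done
None
```

The job is handed in at about 31 s: the finished header lies flat in the tray beside the earlier one with its stubs up, and the plain header is seated in both vee rests with its flanges outside; pad force readings stayed at or below 23 N and the jig contact at about 4 N.

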